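Shut the blue drawer to free the red one

ROBOT

A 7-joint arm with a two-finger parallel gripper is mounted at the origin on the work surface. World frame = base frame: x ahead of the robot, y to its left, z up, the work surface at z = 0. Lengths are in m, angles in rad, forces in N, time in s.
With the tool pointing down it reaches from about 0.35 to 0.775 m from the base axis. Payload 3.1 kg.
Tool frame: the origin (TCP) lies on the mounting face of the last link; the fingertips stand 173 mm ahead of it and the grasp point (between the pads) lies 155 mm ahead of it (manip.nose_length is the distance from the TCP to the fingertips, in m); z points along the fingers, y is the line along which they close (so a half turn about z gives the same grasp; the last joint's range is limited). The gripper opens to 85 mm and grips with 20 to 120 N. Pads are 22 mm wide; open, the fingers measure 114 mm over their backs; the gripper's body (76 mm by 85 mm) begins 54 mm behind the grasp point. The pads swing forward as they close: fully open they stand 13 mm farther back than shut.
Start: joints at [1.142, 0.311, 0.014, 1.512, -0.004, 1.319, -0.027], TCP at [0.208, -0.509, 0.405] pointing down, gripper open.
Joint ranges: [-2.7, 2.7], [-0.3, 1.91], [-1.27, 1.3], [0.12, 2.57], [-1.44, 4.58], [0.2, 2.03], [-3.05, 3.05]. Speed limits (rad/s): [2.79, 2.79, 3.14, 3.14, 3.14, 3.14, 3.14].

INTERFACE

Orientations are given as [roll, pitch, yaw] about the fixed x, y, z axes, in that order (R = Rz(yaw) Ry(pitch) Rx(roll)).
In Python, from station import manip, camera, workorder gives the robot as it stands.
- The arm moves only by the tool send_rows, never from a script. Its argument "deltas" is a list of rows, each a list of 4 numbers: the shift along the tool's x, y, z in m, then the turn about the tool's z in degrees. In form: [[x, y, z, roll], ...]. A call has 1 to 12 rows; each row is the pose to reach, as a shift and turn from the pose commanded when the call began, along the tool's axes at that moment; what a row does not reach only later rows make up. A row lasts 1/8 s, in which the tool goes at most 62.5 mm and 10.7 degrees, less where a joint would pass 70% of its speed; a pose out of reach is approached as far as the arm can. A call with a gripper value outside its range is refused whole. "gripper" is the opening, from 0 (shut) to 1 (fully open), set as the call begins (left out, the last holds). The fingers move at their own pace and stop on an object; the grip force is fixed at half the most. Time passes only in rows, so rows that repeat a pose let the fingers close. It gives the time, the measured TCP pose, the force, the opening and the grip force at its end, in the units of the state.
- manip.read_state(): the state, without advancing time (a new reading comes with each control period).
- camera(name): name is "side" or "top"; returns a dict with "frame" (384x512x3 uint8, red, green, blue), "fx", "fy", "cx", "cy" (pixels), "T" (4x4, takes a point from camera to world coordinates). Camera axes: x right, y down, z forward; pixel columns grow to the right and rows downward; lengths in m; the calibration is good to about 2 mm. A picture is of the moment at which its call begins. There is no depth.
- workorder.finish_job(): hands the job in; it is judged then, once.
The state is a dict: "t": time; "qpos": joint angles; "qd": joint speeds; "effort": joint torques, N m; "ee_pos": TCP position; "tool_rot": TCP orientation; "ft_force": force on the tool from outside, world axes, zero at the start; "ft_torque": the same for the moment, N m; "finger_gap": opening from 0.0 (shut) to 1.0 (fully open); "gripper_force": force on a finger pad.
Only numpy, scipy, OpenCV 4.12 (cv2) and the standard library are available. Lean on these libraries where they do the work, as an engineer would, in place of code of your own. Each camera call takes 0.05 s, during which the arm holds its last target. There are 200 camera calls.

TASK

The blue drawer of the counter chest was left open, and while it is open the chest's interlock keeps the other drawers locked. Push the blue drawer fully home, then pull the red drawer open by about 10 cm (at least 8) so that the weights in it can be taken out, and let go. Leave the green drawer shut.

Things in the scene. Friction and masses are not known exactly. Their poses are not given: they have to be found in the camera images.
- chest: Metal chest fixed on the counter, 260 mm deep (x), 560 wide (y), 130 high; blue, red and green drawers side by side in any order. Origin: centre of its underside. Its x axis points from drawer fronts to back; drawers open along -x, travel 150. Outer faces of the fronts are at x = -130 when shut. Others are locked until blue is within 10 mm of home. Loose articles stand on the rear half of its top.
- blue_handle (a point): Middle of the blue drawer's bar handle: bar 12 mm thick, 122 long, along the chest's y, on posts at its ends; centre line 42 in front of the drawer front, 100 above the counter: 36 free between bar and front. Axes as the chest's. Chest-frame x is -172 when shut, less when open; starts 80 to 130 open. Slides at 2 N; a spring resists the last 30 mm (8 N): push to the stop, it then stays.
- red_handle (a point): Middle of the red drawer's bar handle, same form, size and place on its front as the blue one's, in red. Chest-frame x is -172 mm when shut, less as it opens. Shut and locked at the start; once freed it slides at about 2 N and stays where it is left. Fronts are 174 mm wide, 11 to 121 mm above the counter, in the drawer's colour.
- green_handle (a point): Middle of the green drawer's bar handle, same form and size, in green. Chest-frame x is -172 mm when shut. Shut at the start and to be left shut.

How it is judged:
By the outcome, as a careful person would: the job done as asked, in the order asked, and still so for the second after the job is handed in, with the robot touching nothing.
It also fails if it takes over 40 s, if anything falls off the work surface, if the arm or the gripper's body presses on something with over 40 N, if the wrist force passes 120 N, or if a joint passes its speed limit or range.

## Working session

There is one attempt and no reset: what is moved stays moved. The work goes in short steps, Python scripts to look and compute and a tool call to move; the robot and the scene stay as the last step left them, time stands still between calls to the robot, and variables do not carry over. Pictures are saved under pics/ and viewed, at most 10 in all, crops included, and the job is handed in when it is done.

Besides the shell and the picture viewer there is one more tool, called after "Request:" as name(argument=value, ...), one argument or row to a line, values as JSON. send_rows: Moves the arm, as the interface text tells. Its arguments: {"type":"object","properties":{"deltas":{"type":"array"},"gripper":{"type":"number"}},"required":["deltas"]}

```bash
mkdir -p pics; python3 - <<'E'
from station import manip, camera
import cv2, numpy as np
s=manip.read_state(); print({k:np.round(s[k],3) for k in ('t','ee_pos','tool_rot','ft_force','finger_gap')})
ims=[]
for n in('top','side'):
    c=camera(n); print(n,c['fx'],c['cx'],c['cy'],np.round(c['T'],3).tolist()); ims.append(c['frame'])
    cv2.imwrite(f'pics/{n}0.png',cv2.resize(c['frame'][:,:,::-1],None,fx=1.5,fy=1.5))
    np.savez(f'{n}0.npz',**c)
E
```

```text
{'t': np.float64(0.0), 'ee_pos': array([ 0.207, -0.509,  0.404]), 'tool_rot': array([-3.139,  0.   ,  0.387]), 'ft_force': array([ 0.356, -1.123, -0.556]), 'finger_gap': np.float64(0.997)}
top 378.408927641805 254.9754415442175 195.40003187917176 [[-0.002, -0.983, 0.186, 0.585], [-1.0, 0.005, 0.017, -0.004], [-0.018, -0.186, -0.982, 0.733], [0.0, 0.0, 0.0, 1.0]]
side 449.4925062185652 258.1630351590597 176.84651728313577 [[-0.991, -0.115, 0.073, 0.637], [-0.137, 0.853, -0.503, 0.471], [-0.004, -0.509, -0.861, 0.892], [0.0, 0.0, 0.0, 1.0]]
```

View pics/top0.png

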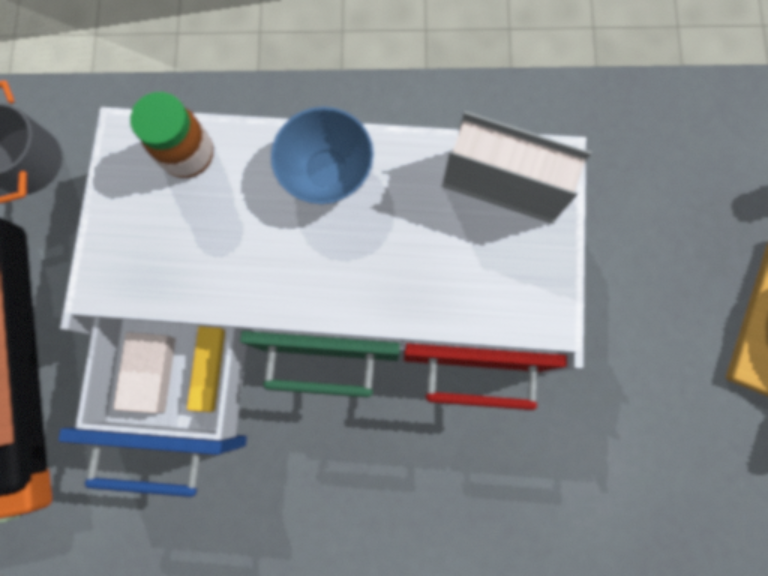

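View pics/side0.png

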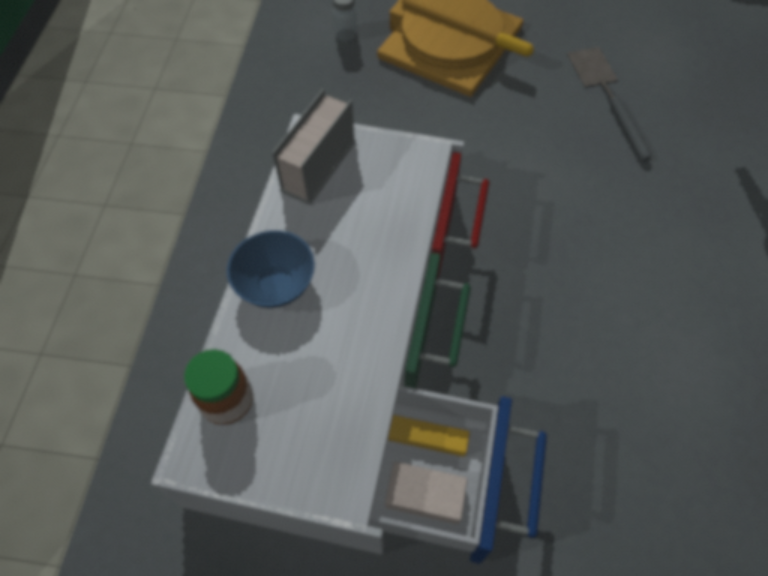

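Top view (1.5x pixels): the blue bar runs (88,484) to (195,492), green (267,385) to (372,393), and red (430,398) to (535,406). Blue is the only drawer open, and the side view agrees. Next I cast rays from both views.

```bash
cat > h.py <<'E'
import cv2, numpy as np
def ray(c,u,v):
    d=c['T'][:3,:3]@[(u-c['cx'])/c['fx'],(v-c['cy'])/c['fy'],1]; return c['T'][:3,3],d
def plane(c,u,v,z):
    o,d=ray(c,u,v); return o+d*(z-o[2])/d[2]
def cross(r1,r2):
    A=np.c_[r1[1],-r2[1]]; t=np.linalg.lstsq(A,r2[0]-r1[0],rcond=None)[0]
    p,q=r1[0]+t[0]*r1[1],r2[0]+t[1]*r2[1]; return (p+q)/2,np.linalg.norm(p-q)
H={'blue':(105,125),'green':(60,95),'red':(0,6)}
def comps(c,col):
    h=cv2.cvtColor(c['frame'],cv2.COLOR_RGB2HSV); lo,hi=H[col]
    m=cv2.inRange(h,(lo,110,40),(hi,255,255))
    n,l,s,ce=cv2.connectedComponentsWithStats(m)
    out=[]
    for i in range(1,n):
        if s[i,4]<60: continue
        p=np.argwhere(l==i)[:,::-1].astype(np.float32); r=cv2.minAreaRect(p)
        b=cv2.boxPoints(r); e=sorted([(np.linalg.norm(b[k]-b[(k+1)%4]),k) for k in range(4)])
        k0,k1=e[0][1],e[1][1]; a=[(b[k]+b[(k+1)%4])/2 for k in (k0,k1)]
        out.append((r[0],r[1],s[i,4],a))
    return out
E
python3 - <<'E'
from h import *
for n in('top','side'):
    c=dict(np.load(n+'0.npz'))
    for col in H:
        for ce,wh,a,e in comps(c,col):
            print(n,col,np.round(ce,1),np.round(wh,1),a,'plane.1:',np.round([plane(c,*ce,.1)]+[plane(c,*x,.1) for x in e],3)[:,:2].tolist())
E
```

```text
top blue [214.3 103.3] [61.5 63.6] 3154 plane.1: [[0.873, 0.079], [0.831, 0.118], [0.916, 0.039]]
top blue [100.9 294. ] [124.1  12.5] 1105 plane.1: [[0.542, 0.259], [0.547, 0.362], [0.537, 0.157]]
top blue [ 93.5 324.3] [73.3  7.3] 492 plane.1: [[0.495, 0.267], [0.499, 0.327], [0.491, 0.208]]
top green [106.3  79.3] [37.5 35.4] 1087 plane.1: [[0.921, 0.277], [0.948, 0.304], [0.895, 0.251]]
top green [228.8 231.5] [70.5  9.3] 331 plane.1: [[0.643, 0.05], [0.648, 0.11], [0.639, -0.008]]
top green [224.9 259.2] [40.3  3.7] 93 plane.1: [[0.598, 0.056], [0.6, 0.09], [0.595, 0.023]]
top red [322.9 238.3] [108.1  11.8] 1110 plane.1: [[0.632, -0.106], [0.638, -0.017], [0.625, -0.195]]
top red [320.6 266.6] [73.3  7. ] 448 plane.1: [[0.585, -0.101], [0.59, -0.041], [0.581, -0.16]]
side blue [183.5 185.8] [33.8 50.5] 797 plane.1: [[0.851, 0.049], [0.816, 0.01], [0.884, 0.087]]
side blue [329.8 319.9] [ 12.9 111.4] 879 plane.1: [[0.543, 0.275], [0.53, 0.174], [0.554, 0.364]]
side blue [357.3 322.5] [ 6.3 69.6] 420 plane.1: [[0.496, 0.272], [0.491, 0.211], [0.5, 0.329]]
side green [140. 250.] [32. 34.] 902 plane.1: [[0.901, 0.195], [0.869, 0.19], [0.932, 0.199]]
side red [298.  134.6] [ 7.1 66.7] 422 plane.1: [[0.633, -0.109], [0.625, -0.202], [0.64, -0.024]]
side red [319.2 142. ] [ 4.6 44.7] 194 plane.1: [[0.586, -0.096], [0.59, -0.039], [0.581, -0.156]]
```

Both views agree: blue bar at (0.4955, 0.269), red bar at (0.5855, -0.099), each about 120 mm long at z = 0.1. Chest yaw is about -4° and blue is open about 115 mm, so everything fits the given sizes. I'll push the blue bar with shut fingers, 30 mm to the red side of its middle to stay clear of the appliance on the left.

```bash
cat >> h.py <<'E'
from scipy.spatial.transform import Rotation as Ro
def rel(targets,pos,rpy):
    R=Ro.from_euler('xyz',rpy).as_matrix()
    for t in targets: print(np.round(R.T@(np.array(t)-pos),3))
E
python3 - <<'E'
from h import *
from station import manip
s=manip.read_state()
rel([(.40,-.2,.404),(.4336,.243,.38),(.4336,.243,.255)],s['ee_pos'],s['tool_rot'])
print(np.degrees(s['tool_rot']))
E
```

```text
[ 0.295 -0.214  0.   ]
[ 0.493 -0.611  0.025]
[ 0.493 -0.611  0.15 ]
[-1.79873659e+02  4.90106021e-03  2.21682610e+01]
```

Request:
send_rows(
  deltas=[
    [0.05,-0.036,0,-9],
    [0.1,-0.072,0,-18],
    [0.15,-0.108,0,-27],
    [0.2,-0.144,0,-36],
    [0.25,-0.18,0,-45],
    [0.295,-0.214,0,-54],
    [0.32,-0.264,0,-60],
    [0.345,-0.314,0,-64],
    [0.37,-0.364,0,-64],
    [0.395,-0.414,0,-64],
    [0.42,-0.464,0,-64],
    [0.445,-0.514,0,-64],
  ],
  gripper=0,
)

```text
t: 1.6
ee_pos: [0.4254, 0.136, 0.4045]
tool_rot: [3.141, 0.001, 1.503]
ft_force: [1.2, -0.4, 0.1]
finger_gap: -0.001
gripper_force: 0.0
```

```bash
python3 - <<'E'
from h import *
from station import manip
s=manip.read_state(); print(s['t'],s['ee_pos'],np.degrees(s['tool_rot']),s['ft_force'],s['finger_gap'])
rel([(.4336,.243,.38),(.4336,.243,.255)],s['ee_pos'],s['tool_rot'])
E
```

```text
1.6 [0.42538457 0.1359881  0.40450531] [1.79989956e+02 3.97796672e-02 8.61251378e+01] [ 1.18444314 -0.4136707   0.08738285] -0.001333606354766224
[0.107 0.001 0.024]
[0.107 0.001 0.149]
```

Request:
send_rows(
  deltas=[
    [0.04,0,0.01,0],
    [0.08,0,0.02,0],
    [0.107,0,0.03,0],
    [0.107,0,0.07,0],
    [0.107,0,0.11,0],
    [0.107,0,0.15,0],
    [0.107,0,0.15,0],
  ],
)

```text
t: 2.48
ee_pos: [0.4313, 0.2399, 0.2517]
tool_rot: [-3.134, 0.004, 1.504]
ft_force: [-0.6, 0.4, -0.0]
finger_gap: 0.001
gripper_force: 0.0
```

```bash
python3 - <<'E'
from h import *
from station import manip,camera
s=manip.read_state(); print(s['t'],s['ee_pos'],s['ft_force'])
a=camera('top')['frame'];b=camera('side')['frame']
cv2.imwrite('pics/p1.png',cv2.resize(np.hstack([a,b])[:,:,::-1],(800,300),interpolation=cv2.INTER_AREA))
E
```

```text
2.475 [0.43130448 0.23991836 0.25167024] [-0.5630745   0.38249809 -0.00634733]
```

View pics/p1.png

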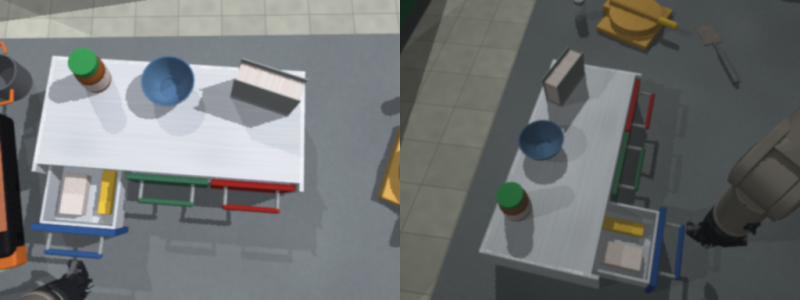

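The shut gripper is just in front of the blue bar, at about (75,270) in the left half, towards its red-side end. Pushing now.

Request:
send_rows(
  deltas=[
    [0,0.02,0,0],
    [0,0.035,0,0],
    [0,0.045,0,0],
    [0,0.055,0,0],
    [0,0.067,0,0],
    [0,0.08,0,0],
    [0,0.093,0,0],
    [0,0.106,0,0],
    [0,0.118,0,0],
    [0,0.128,0,0],
    [0,0.136,0,0],
    [0,0.142,0,0],
  ],
)

```text
t: 4.08
ee_pos: [0.5688, 0.2328, 0.2544]
tool_rot: [-3.124, 0.006, 1.507]
ft_force: [-20.4, -4.4, 15.7]
finger_gap: -0.003
gripper_force: 10.7
```

Request:
send_rows(
  deltas=[
    [0,0.005,0,0],
    [0,0.01,0,0],
    [0,0.014,0,0],
    [0,0.014,0,0],
  ],
)

```text
t: 4.58
ee_pos: [0.5874, 0.231, 0.2542]
tool_rot: [-3.138, 0.002, 1.505]
ft_force: [-4.1, -0.3, 0.7]
finger_gap: 0.001
gripper_force: 2.2
```

```bash
python3 - <<'E'
from h import *
from station import manip,camera
s=manip.read_state(); print(s['t'],s['ee_pos'],s['ft_force'])
for n in('top','side'):
    c=camera(n)
    for ce,wh,a,e in comps(c,'blue'): print(n,np.round(ce,1),np.round(wh,1),a,np.round([plane(c,*ce,.1)]+[plane(c,*x,.1) for x in e],3)[:,:2].tolist())
    cv2.imwrite(f'pics/b_{n}.png',c['frame'][:,:,::-1])
E
```

```text
4.575 [0.58735006 0.23100974 0.25419534] [-4.13714578 -0.27864916  0.70706587]
top [214.3 103.3] [61.5 63.6] 3162 [[0.873, 0.079], [0.831, 0.118], [0.916, 0.039]]
top [111.1 224.6] [118.7  11.5] 1063 [[0.656, 0.25], [0.664, 0.352], [0.648, 0.149]]
top [130.5 254.5] [ 7. 19.] 120 [[0.606, 0.214], [0.606, 0.198], [0.606, 0.23]]
side [185.  171.5] [10.8 14.2] 60 [[0.855, 0.015], [0.844, 0.005], [0.866, 0.026]]
side [181.7 191.8] [21.7 49.5] 650 [[0.851, 0.063], [0.805, 0.044], [0.896, 0.081]]
side [263.8 304.4] [  9.4 108.2] 833 [[0.659, 0.263], [0.666, 0.352], [0.65, 0.163]]
side [289.6 315.4] [ 6.5 52.3] 299 [[0.612, 0.276], [0.608, 0.23], [0.616, 0.32]]
```

View pics/b_side.png

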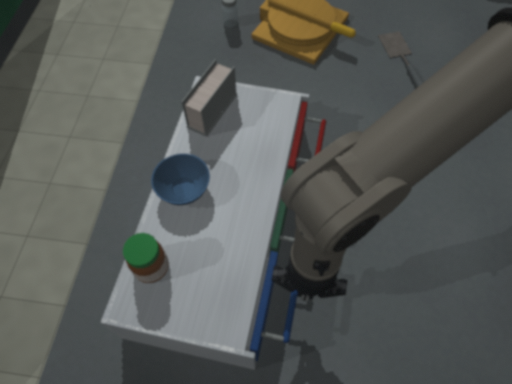

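The side view shows the blue front, around (265,300), in line with the others; it measures within about 2 mm of shut. I'll press a little more to confirm it is at the stop.

Request:
send_rows(
  deltas=[
    [0,0.003,0,0],
    [0,0.006,0,0],
    [0,0.008,0,0],
    [0,0.008,0,0],
  ],
)

```text
t: 5.18
ee_pos: [0.5928, 0.231, 0.2541]
tool_rot: [-3.13, 0.004, 1.506]
ft_force: [-14.2, -1.9, 8.6]
finger_gap: -0.002
gripper_force: 7.2
```

Request:
send_rows(
  deltas=[
    [0,0.003,0,0],
    [0,0.006,0,0],
    [0,0.006,0,0],
  ],
)

```text
t: 5.55
ee_pos: [0.5948, 0.2314, 0.2541]
tool_rot: [-3.119, 0.007, 1.508]
ft_force: [-25.3, -5.0, 14.6]
finger_gap: -0.003
gripper_force: 12.8
```

The force rose to 25 N with almost no travel, so blue is at the stop. Backing off and rising.

Request:
send_rows(
  deltas=[
    [0,-0.02,0,0],
    [0,-0.06,0,0],
    [0,-0.08,-0.04,0],
    [0,-0.08,-0.09,0],
    [0,-0.08,-0.13,0],
    [0,-0.08,-0.13,0],
  ],
  gripper=0,
)

```text
t: 6.3
ee_pos: [0.5248, 0.2361, 0.3895]
tool_rot: [3.13, -0.006, 1.503]
ft_force: [-0.3, 0.2, -1.0]
finger_gap: -0.003
gripper_force: 0.0
```

```bash
python3 - <<'E'
from h import *
from station import manip,camera
s=manip.read_state(); print(s['t'],s['ee_pos'],np.degrees(s['tool_rot']),s['ft_force'])
for n in('top','side'):
    c=camera(n)
    for col in('blue','red'):
        for ce,wh,a,e in comps(c,col):
            p=plane(c,*ce,.1)
            if p[0]<.7: print(n,col,np.round(wh,1),a,np.round([p]+[plane(c,*x,.1) for x in e],3)[:,:2].tolist())
rel([(.5855,-.099,.38),(.5855,-.099,.255)],s['ee_pos'],s['tool_rot'])
E
```

```text
6.3 [0.52483319 0.23607798 0.38946958] [179.3381157   -0.32443189  86.09450786] [-0.26109952  0.19754808 -1.02641534]
top blue [116.   11.6] 1144 [[0.66, 0.251], [0.667, 0.351], [0.652, 0.152]]
top blue [71.4  6.8] 461 [[0.614, 0.258], [0.619, 0.318], [0.609, 0.198]]
top red [107.4  11.7] 1114 [[0.631, -0.107], [0.638, -0.018], [0.624, -0.195]]
top red [73.3  6.8] 451 [[0.585, -0.101], [0.59, -0.041], [0.581, -0.16]]
side blue [  9.  101.4] 828 [[0.662, 0.257], [0.654, 0.163], [0.668, 0.341]]
side blue [ 6.7 68.4] 418 [[0.614, 0.263], [0.61, 0.201], [0.619, 0.32]]
side red [ 6.9 66.7] 416 [[0.633, -0.109], [0.64, -0.024], [0.625, -0.202]]
side red [ 4.6 44.7] 199 [[0.586, -0.096], [0.59, -0.039], [0.581, -0.156]]
[-0.33   0.083  0.009]
[-0.331  0.082  0.134]
```

Blue is home and in line with red. Moving over the red bar with the gripper part open.

Request:
send_rows(
  deltas=[
    [-0.05,0,0,0],
    [-0.1,0,0,0],
    [-0.15,0.01,0,0],
    [-0.2,0.03,0,0],
    [-0.25,0.05,0,0],
    [-0.3,0.07,0,0],
    [-0.33,0.083,0.01,0],
    [-0.33,0.083,0.01,0],
    [-0.33,0.083,0.01,0],
  ],
  gripper=0.48,
)

```text
t: 7.52
ee_pos: [0.5833, -0.0988, 0.3734]
tool_rot: [-3.14, -0.001, 1.505]
ft_force: [-0.4, 1.3, -0.1]
finger_gap: 0.482
gripper_force: 0.0
```

```bash
python3 - <<'E'
from h import *
from station import manip
s=manip.read_state(); print(s['t'],s['ee_pos'],np.degrees(s['tool_rot']),s['finger_gap'])
rel([(.5855,-.099,.255)],s['ee_pos'],s['tool_rot'])
E
```

```text
7.525 [ 0.58325515 -0.09883904  0.37342126] [-1.79887704e+02 -8.24114428e-02  8.62155559e+01] 0.481972636409663
[-0.     0.002  0.118]
```

Request:
send_rows(
  deltas=[
    [0,0.002,0.02,0],
    [0,0.002,0.05,0],
    [0,0.002,0.075,0],
    [0,0.002,0.095,0],
    [0,0.002,0.11,0],
    [0,0.002,0.118,0],
    [0,0.002,0.118,0],
  ],
)

```text
t: 8.4
ee_pos: [0.5853, -0.0992, 0.2565]
tool_rot: [-3.141, -0.0, 1.505]
ft_force: [0.3, -0.2, 0.3]
finger_gap: 0.481
gripper_force: 0.0
```

Request:
send_rows(
  deltas=[
    [0,0,0,0],
    [0,0,0,0],
    [0,0,0,0],
    [0,0,0,0],
    [0,0,0,0],
  ],
  gripper=0,
)

```text
t: 9.02
ee_pos: [0.5848, -0.0995, 0.2576]
tool_rot: [-3.14, 0.0, 1.503]
ft_force: [-5.0, 0.4, 5.5]
finger_gap: 0.115
gripper_force: 58.6
```

The grip is on the bar: the gap is 0.115, about 10 to 12 mm, at 59 N. Pulling 102 mm.

Request:
send_rows(
  deltas=[
    [0,-0.005,0,0],
    [0,-0.015,0,0],
    [0,-0.027,0,0],
    [0,-0.04,0,0],
    [0,-0.053,0,0],
    [0,-0.066,0,0],
    [0,-0.078,0,0],
    [0,-0.088,0,0],
    [0,-0.096,0,0],
    [0,-0.102,0,0],
    [0,-0.102,0,0],
    [0,-0.102,0,0],
  ],
)

```text
t: 10.52
ee_pos: [0.4826, -0.0917, 0.2575]
tool_rot: [-3.14, -0.001, 1.504]
ft_force: [-1.0, 2.0, 9.0]
finger_gap: 0.115
gripper_force: 59.8
```

Request:
send_rows(
  deltas=[
    [0,0,0,0],
    [0,0,0,0],
    [0,0,0,0],
    [0,0,0,0],
    [0,0,0,0],
  ],
  gripper=0.48,
)

```text
t: 11.15
ee_pos: [0.4835, -0.0929, 0.2565]
tool_rot: [-3.141, -0.0, 1.504]
ft_force: [0.4, -0.2, -0.8]
finger_gap: 0.482
gripper_force: 0.0
```

Request:
send_rows(
  deltas=[
    [0,0,-0.015,0],
    [0,0,-0.04,0],
    [0,0,-0.08,0],
    [0,0,-0.12,0],
    [0,0,-0.15,0],
    [0,-0.04,-0.15,0],
    [0,-0.08,-0.15,0],
    [0,-0.08,-0.15,0],
  ],
)

```text
t: 12.15
ee_pos: [0.4017, -0.0869, 0.4074]
tool_rot: [-3.141, 0.003, 1.503]
ft_force: [0.6, -0.6, -0.1]
finger_gap: 0.477
gripper_force: 0.0
```

```bash
python3 - <<'E'
from h import *
from station import manip,camera
s=manip.read_state(); print(s['t'],s['ee_pos'],s['ft_force'])
c=camera('top')
for col in H:
    for ce,wh,a,e in comps(c,col):
        p=plane(c,*ce,.1)
        if p[0]<.7: print(col,np.round(wh,1),np.round(p,3))
cv2.imwrite('pics/e.png',c['frame'][:,:,::-1])
E
```

```text
12.15 [ 0.40170111 -0.08688863  0.40744921] [ 0.5526061  -0.64337734 -0.10143842]
blue [116.   11.7] [0.66  0.251 0.1  ]
blue [71.4  6.7] [0.614 0.258 0.1  ]
green [80.2  8.8] [0.647 0.094 0.1  ]
green [20.8  8.9] [0.641 0.01  0.1  ]
green [34.1  3.3] [0.601 0.104 0.1  ]
red [111.9  11.7] [ 0.53  -0.099  0.1  ]
red [74.4  7.3] [ 0.483 -0.093  0.1  ]
```

View pics/e.png

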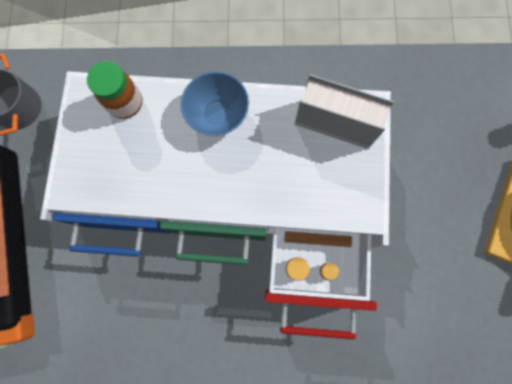

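The final view shows the red drawer open about 102 mm (bar at (318,332), weights visible). Blue and green are shut, the articles are in place, and the arm is clear.

```bash
python3 -c "
from station import workorder
print(workorder.finish_job())"
```

```text
the job is handed in; nothing more can be done
None
```

The blue drawer is pushed home, the red drawer is open about 10 cm and released, the green drawer is still shut, and the job was handed in at about 12 s.

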